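# Shut the hatch of the bowl case

### The job

Two matching wooden cases with sliding clear hatches stand open on the kitchen counter, one with a stack of white bowls in it and the other with chopsticks. Push the hatch of the bowl case along its track until it is fully shut against the end of its frame, then let go. Leave the hatch of the chopstick case open just as it stands.

Things in the scene. Friction and masses are not known exactly. Their poses are not given: they have to be found in the camera images.
- bowl_case: Wooden case with the stack of white bowls, fixed to the counter: 190 (its x) by 300 (its y) by 100 mm high, with aluminium rails (long sides) and end frame bars 12 mm higher. Origin: centre of underside, z up. The -y half of its top is a fixed wooden cover, the +y half the open well with the bowls. Its hatch slides along y and closes towards +y, against the +y end bar.
- bowl_hatch (a joint): How far the bowl case's hatch stands open, m: 0 shut against the frame, 0.13 fully open (end stop); it opens along the case's -y. Aluminium-framed clear panel, 158 (case x) by 140 (case y) by 8 mm, upper face 109 mm above the counter, about 0.5 kg, about 3 N of sliding friction, no spring or latch: it stays where left.
- bowl_hatch_grip (a point): Middle of the top edge of the upright aluminium pull on the bowl case's hatch, 145 mm above the counter. The pull is a solid fin at the hatch's centre, 60 mm long (case x), 12 mm thick (case y), 36 mm tall above the panel, which reaches 64 mm past it either way. Push its flat side from -y, or pinch its thickness from above. Shut, this point is at case y = +67 mm.
- stick_hatch_grip (a point): Middle of the top edge of the same pull on the other, identical case, which holds chopsticks; its hatch also stands open and must be left as it is.

How it is judged:
By the outcome, as a careful person would: the job done as asked, in the order asked, and still so for the second after the job is handed in, with the robot touching nothing.
It also fails if it takes over 29 s, if anything falls off the work surface, if the arm or the gripper's body presses on something with over 40 N, if the wrist force passes 120 N, or if a joint passes its speed limit or range.

### The arm

A 7-joint arm with a two-finger parallel gripper is mounted at the origin on the work surface. World frame = base frame: x ahead of the robot, y to its left, z up, the work surface at z = 0. Lengths are in m, angles in rad, forces in N, time in s.
With the tool pointing down it reaches from about 0.4 to 0.875 m from the base axis. Payload 19.3 kg.
Tool frame: the origin (TCP) lies between the finger pads; the fingertips stand bot.tcp_to_tips ahead of it and the grasp point (between the pads) lies 3 mm ahead of it (bot.tcp_to_tips is the distance from the TCP to the fingertips, in m); x points along the fingers, y is the direction in which the jaws open and shut, and the axes are right-handed (so a half turn about x gives the same grasp; the last joint's range is limited). The gripper opens to 85 mm and grips with 20 to 120 N. Pads are 22 mm wide; open, the fingers measure 114 mm over their backs; the gripper's body (76 mm by 85 mm) begins 54 mm behind the grasp point. The pads swing forward as they close: fully open they stand 13 mm farther back than shut.
Start: joints at [1.268, 0.521, -0.036, 1.599, 0.021, 1.021, -0.113], TCP at [0.144, -0.608, 0.253] pointing down, gripper open.
Joint ranges: [-2.91, 2.91], [-0.3, 2.13], [-1.5, 1.42], [0.17, 2.43], [-1.26, 4.41], [0.16, 1.93], [-2.52, 2.52]. Speed limits (rad/s): [1.89, 1.89, 2.39, 2.39, 3.01, 3.01, 3.01].

### API

Orientations are given as [roll, pitch, yaw] about the fixed x, y, z axes, in that order (R = Rz(yaw) Ry(pitch) Rx(roll)).
In Python, from workcell import bot, eyes gives the robot as it stands. The module is installed in compiled form; this text tells all that it offers.
- The arm moves only by the tool step_arm, never from a script. Its argument "targets" is a list that holds one entry, the list of rows, each a list of 7 numbers: the shift along the tool's x, y, z in cm, then the turn, a rotation vector about the tool's x, y, z in rad, then the opening, from 0 (shut) to 1 (fully open). A call has 1 to 10 rows; each row is the pose to reach, as a shift and turn from the pose measured when the call began, along the tool's axes at that moment; what a row does not reach only later rows make up. A row lasts 1/10 s, in which the tool goes at most 50 mm and 8.59 degrees, less where a joint would pass 70% of its speed; a pose out of reach is approached as far as the arm can. A call with a gripper value outside its range is refused whole. The fingers move at their own pace and stop on an object; "grip_force" is the grip in N (left out, the last holds). Time passes only in rows, so rows that repeat a pose let the fingers close. It gives the time, the measured TCP pose, the force and the opening at its end, in the units of the state.
- bot.observe(): the state, without advancing time (a new reading comes with each control period).
- eyes.grab_frame(name): name is "scene" or "top" or "wrist"; returns the picture (480x640x3 uint8, red, green, blue); there is no depth.
- eyes.get_calibration(name): a dict with "fx", "fy", "cx", "cy" (pixels), "camera_from_world" (4x4, takes a point from world to camera coordinates); the wrist camera has in their place "hand_eye" (4x4, takes a point from camera to tool coordinates, whose origin is the TCP and whose axes are the tool frame's). Camera axes: x right, y down, z forward; pixel columns grow to the right and rows downward; lengths in m; the calibration is good to about 2 mm. A picture is of the moment at which its call begins: read the wrist's pose just before it. get_calibration takes no time and is no camera call.
- bot.job_done(): hands the job in, once; it reports no verdict.
The state is a dict: "clock": time; "qpos": joint angles; "qd": joint speeds; "joint_efforts": joint torques, N m; "position": TCP position; "tool_rot": TCP orientation; "force": force on the tool from outside, world axes, zero at the start; "moment": the same for the moment, N m; "grip_width": finger opening in m.
Only numpy, scipy, OpenCV 4.12 (cv2) and the standard library are available. Lean on these libraries where they do the work, as an engineer would, in place of code of your own. Each camera call takes 0.05 s, during which the arm holds its last target.

## Working session

There is one attempt and no reset: what is moved stays moved. The work goes in short steps, Python scripts to look and compute and a tool call to move; the robot and the scene stay as the last step left them, time stands still between calls to the robot, and variables do not carry over. Pictures are saved under pics/ and viewed, and the job is handed in when it is done.

Besides the shell and the picture viewer there is one more tool, called after "Request:" in YAML: its name, and indented under it one key for each argument. step_arm: Moves the arm, as the interface text tells. Its arguments: {"type":"object","properties":{"targets":{"type":"array","items":{"type":"array","items":{"type":"array","items":{"type":"number"}}}},"grip_force":{"type":"number"}},"required":["targets"]}

```bash
mkdir -p pics
python3 - <<'E'
from workcell import bot, eyes
import cv2
s=bot.observe()
for k,v in s.items(): print(k,v)
print(bot.tcp_to_tips)
for n in("scene","top"):
    cv2.imwrite(f"pics/{n}0.png",eyes.grab_frame(n)[:,:,::-1]); print(eyes.get_calibration(n))
E
```

```text
clock 0.0
qpos [ 1.26780759  0.52201745 -0.03630885  1.59997504  0.02120827  1.02110475
 -0.11279281]
qd [ 9.95543089e-04 -1.52157362e-03  2.22451438e-03  1.57188160e-03
  2.10656247e-05 -2.11422985e-03  3.23187769e-04]
joint_efforts [-7.05337370e-04 -9.27112269e+01  1.97973333e+00 -3.69933987e+01
  1.79147412e-02  8.19003879e-03  1.21277512e-05]
position [ 0.14406767 -0.60786125  0.25273559]
tool_rot [-1.48524167  1.56967689  1.88912458]
force [-0.1119317  -0.07169975  0.28079655]
moment [ 0.0258473  -0.01944038  0.00719778]
grip_width 0.08574507076595084
0.022
{'fx': 511.950451258233, 'fy': 511.950451258233, 'cx': 324.1201821885444, 'cy': 236.66858320318488, 'camera_from_world': array([[-0.86797948,  0.49653379,  0.00811242,  0.44900612],
       [ 0.41134079,  0.72801607, -0.54844449, -0.19049574],
       [-0.2782272 , -0.47270159, -0.83614761,  1.20823052],
       [ 0.        ,  0.        ,  0.        ,  1.        ]])}
{'fx': 621.3140041052161, 'fy': 621.3140041052161, 'cx': 321.59871294297454, 'cy': 239.57357191605206, 'camera_from_world': array([[ 9.67112416e-04, -9.99999056e-01,  9.76072202e-04,
         3.96633978e-02],
       [-9.75320792e-01, -1.15875245e-03, -2.20789514e-01,
         5.32676345e-01],
       [ 2.20790437e-01, -7.38455233e-04, -9.75320992e-01,
         1.13552698e+00],
       [ 0.00000000e+00,  0.00000000e+00,  0.00000000e+00,
         1.00000000e+00]])}
```

View pics/scene0.png

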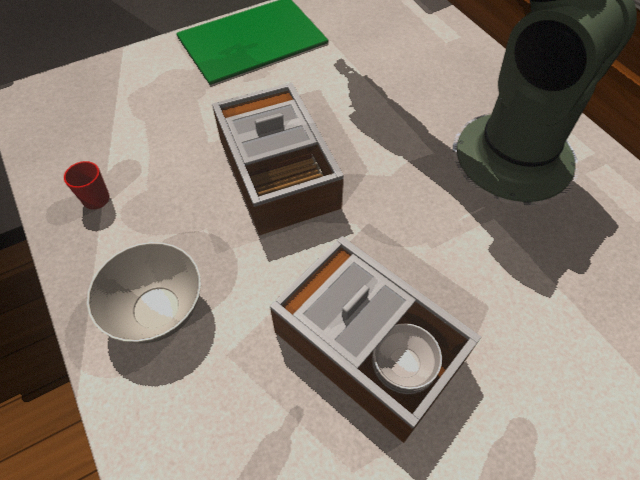

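View pics/top0.png

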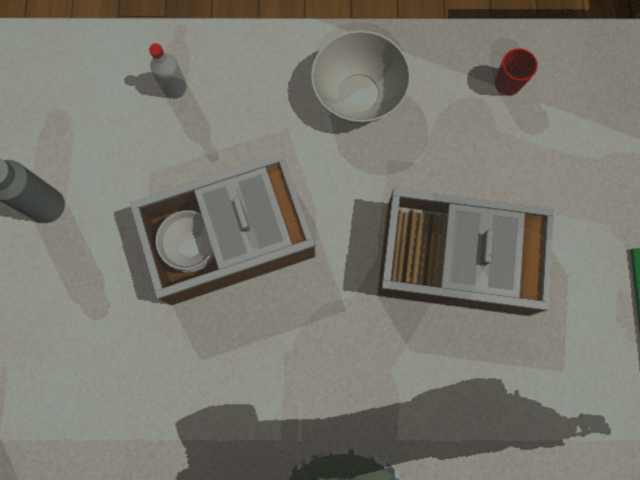

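The top view shows the bowl case at left, with its frame from about (133,204) to (314,247) and the pull near (240,213). The chopstick case is at right, with its pull near (487,247). I'll zoom in to measure.

Run:
```python
import cv2
a=cv2.imread("pics/top0.png")[150:310,120:330]
cv2.imwrite("pics/z1.png",cv2.resize(a,None,fx=3.75,fy=3.75,interpolation=cv2.INTER_CUBIC))
a=cv2.imread("pics/scene0.png")[230:445,260:490]
cv2.imwrite("pics/z2.png",cv2.resize(a,None,fx=2.75,fy=2.75,interpolation=cv2.INTER_CUBIC))
```

```text
(no output)
```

View pics/z1.png

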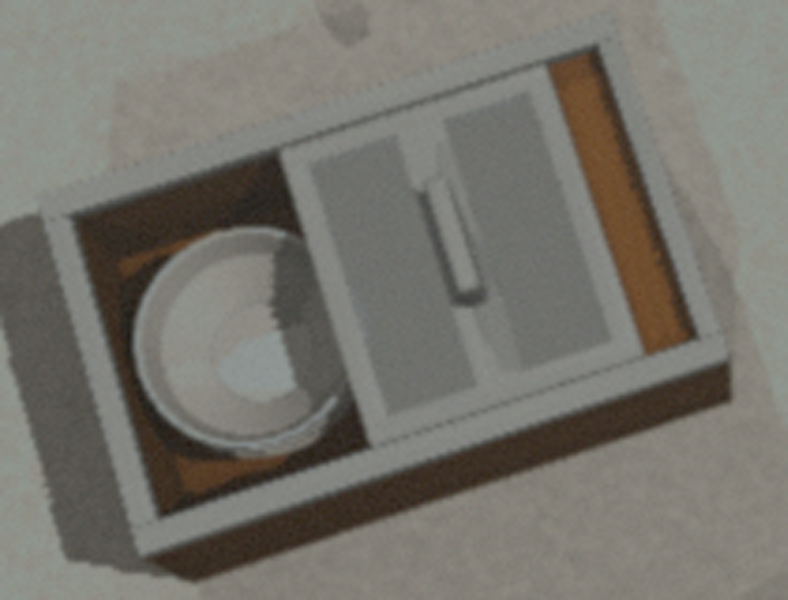

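View pics/z2.png

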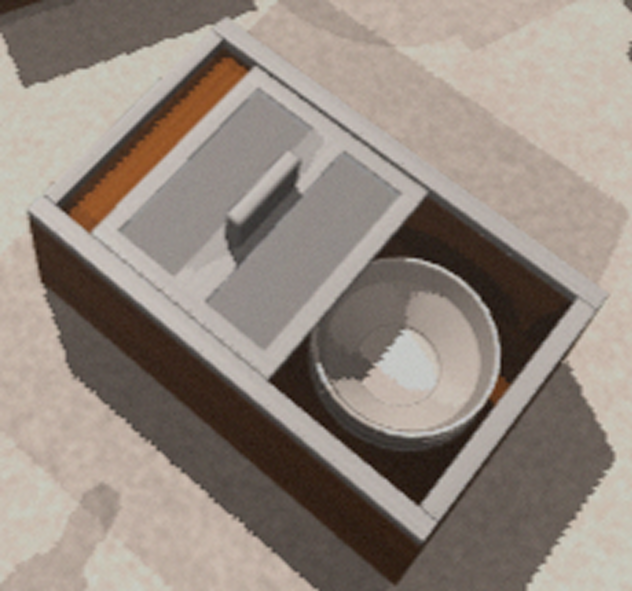

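```bash
cat > h.py <<'E'
from workcell import bot, eyes
import numpy as np
def px2w(n,u,v,z):
    c=eyes.get_calibration(n);T=c["camera_from_world"];R=T[:3,:3];t=T[:3,3]
    d=R.T@np.array([(u-c["cx"])/c["fx"],(v-c["cy"])/c["fy"],1]);o=-R.T@t
    return o+d*(z-o[2])/d[2]
E
python3 - <<'E'
from h import *
from scipy.spatial.transform import Rotation as Ro
np.set_printoptions(precision=4,suppress=True)
T=lambda p,z:px2w("top",120+p[0]/3.75,150+p[1]/3.75,z)
S=lambda p,z:px2w("scene",260+p[0]/2.75,230+p[1]/2.75,z)
# order: +y/far, -y/far, -y/near, +y/near (top: TL,TR,BR,BL)
for f,c,fin in((T,[(40,205),(610,18),(730,350),(142,555)],[(437,178),(472,292)]),(S,[(432,545),(32,207),(222,22),(605,298)],[(233,220),(292,157)])):
    P=np.array([f(p,.112)[:2] for p in c]);print(P, "edges",np.linalg.norm(P-np.roll(P,-1,0),axis=1),"c",P.mean(0))
    d=(P[0]+P[3]-P[1]-P[2]);y=d/np.linalg.norm(d);print("ydir",y,np.degrees(np.arctan2(y[1],y[0])))
    F=np.array([f(p,.145)[:2] for p in fin]);print(F,"len",np.linalg.norm(F[0]-F[1]),"mid",F.mean(0),"case y",(F.mean(0)-P.mean(0))@y, "case x",(F.mean(0)-P.mean(0))@[y[1],-y[0]], 'findir',np.degrees(np.arctan2(*(F[0]-F[1])[::-1])))
s=bot.observe();print(Ro.from_euler('xyz',s["tool_rot"]).as_matrix())
print(px2w("top",487,247,.145))
E
```

```text
[[0.5869 0.3955]
 [0.6854 0.1142]
 [0.5137 0.053 ]
 [0.4127 0.3346]] edges [0.298  0.1823 0.2991 0.1845] c [0.5497 0.2243]
ydir [-0.3341  0.9426] 109.51537584205869
[[0.5912 0.1943]
 [0.5346 0.1759]] len 0.05956742569526463 mid [0.5629 0.1851] case y -0.04138471163998995 case x -0.0006020412353519633 findir 18.062753176483877
[[0.59   0.4031]
 [0.6879 0.1171]
 [0.5161 0.0578]
 [0.418  0.3386]] edges [0.3023 0.1817 0.2975 0.1837] c [0.553  0.2292]
ydir [-0.3268  0.9451] 109.07664547536294
[[0.5937 0.1984]
 [0.5412 0.1803]] len 0.05554705453177083 mid [0.5675 0.1893] case y -0.04239378262104142 case x 0.0006552404601321974 findir 19.00478043565237
[[-0.0003  0.2307 -0.973 ]
 [ 0.0009 -0.973  -0.2307]
 [-1.     -0.0009  0.0001]]
[ 0.5001 -0.2538  0.145 ]
```

The two cameras agree to about 5 mm:
- **Case:** centre (0.551, 0.227), with +y pointing at about 109.2°.
- **Pull:** (0.565, 0.187), so the hatch stands open about 0.109.
- **Fit to given sizes:** the case and fin measurements match.

I'll approach with the jaws along case y.

Request:
step_arm:
  targets:
    - [[0, -3.2, -3.9, -0.01, 0, 0, 1], [0, -6.4, -7.8, -0.02, 0, 0, 1], [0, -9.6, -11.7, -0.03, 0, 0, 1], [0, -12.8, -15.6, -0.04, 0, 0, 1], [0, -16, -19.5, -0.05, 0, 0, 1], [0, -19.2, -23.4, -0.06, 0, 0, 1], [0, -22.4, -27.3, -0.07, 0, 0, 1], [0, -25.6, -31.2, -0.08, 0, 0, 1], [0, -28.8, -35.1, -0.09, 0, 0, 1], [0, -32, -39, -0.103, 0, 0, 1]]

```text
clock: 1.1
position: [0.4477, -0.2084, 0.2531]
tool_rot: [-1.54, 1.57, 1.938]
force: [0.7, -0.9, 0.6]
grip_width: 0.0853
```

```bash
cat >> h.py <<'E'
from scipy.spatial.transform import Rotation as Ro
def delta(goal,ydir_deg=109.2):
    s=bot.observe();R=Ro.from_euler('xyz',s["tool_rot"])
    a=np.radians(ydir_deg);y=-np.array([np.cos(a),np.sin(a),0]);x=np.array([0,0,-1.]);G=np.stack([x,y,np.cross(x,y)],1)
    np.set_printoptions(precision=3,suppress=True)
    print("t",s["clock"],"pos",s["position"],"F",s["force"],"w",s["grip_width"],"q",s["qpos"])
    print("shift cm",R.inv().apply(np.array(goal)-s["position"])*100,"rot",(R.inv()*Ro.from_matrix(G)).as_rotvec())
E
python3 -c "
from h import *
delta([.565,.187,.22])"
```

```text
t 1.1 pos [ 0.448 -0.208  0.253] F [ 0.724 -0.883  0.587] w 0.08531355476786882 q [ 0.505  0.322 -0.236  1.929  0.093  0.902 -1.012]
shift cm [  3.341 -33.46  -24.11 ] rot [0.001 0.    0.001]
```

Request:
step_arm:
  targets:
    - [[0, -3.8, -2.7, 0, 0, 0, 1], [0, -7.6, -5.4, 0, 0, 0, 1], [0, -11.4, -8.1, 0, 0, 0, 1], [0, -15.2, -10.9, 0, 0, 0, 1], [0, -19, -13.6, 0, 0, 0, 1], [0, -22.8, -16.4, 0, 0, 0, 1], [0, -26.6, -19.2, 0, 0, 0, 1], [0.5, -30, -21.6, 0, 0, 0, 1], [1.5, -33.4, -24.1, 0, 0, 0, 1], [3.3, -33.4, -24.1, 0, 0, 0, 1]]

```text
clock: 2.1
position: [0.5654, 0.1927, 0.2203]
tool_rot: [-2.09, 1.566, 1.393]
force: [-0.9, -0.4, 0.2]
grip_width: 0.0853
```

```bash
python3 -c "
from h import *
import cv2
delta([.565,.187,.142])
print(eyes.get_calibration('wrist'))
cv2.imwrite('pics/w1.png',eyes.grab_frame('wrist')[:,:,::-1])"
```

```text
t 2.1 pos [0.565 0.193 0.22 ] F [-0.941 -0.434  0.185] w 0.08525680249060043 q [-0.187  0.53  -0.342  1.698  0.206  0.947 -1.835]
shift cm [7.828 0.554 0.245] rot [ 0.007 -0.002  0.004]
{'fx': 366.50287592176664, 'fy': 366.50287592176664, 'cx': 315.79567098194474, 'cy': 235.22487611718137, 'hand_eye': array([[-0.001, -0.303,  0.953, -0.12 ],
       [ 1.   ,  0.001,  0.001, -0.   ],
       [-0.001,  0.953,  0.303, -0.078],
       [ 0.   ,  0.   ,  0.   ,  1.   ]])}
```

View pics/w1.png

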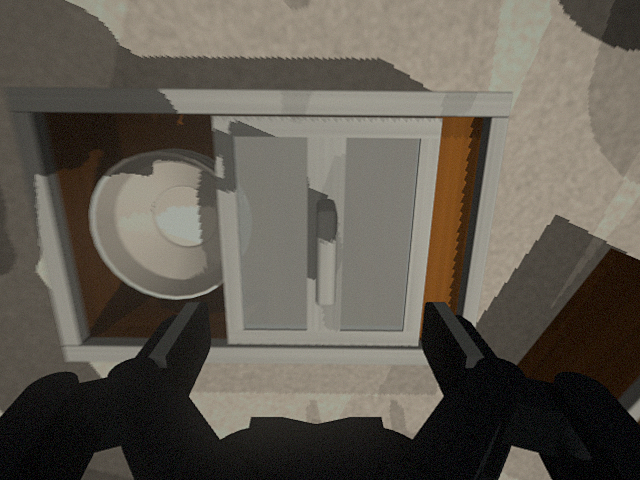

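The wrist view shows the bowl case with the pull's top edge from (327,200) to (326,304), between the jaws. I'll convert that to a position.

```bash
python3 -c "
from h import *
s=bot.observe();c=eyes.get_calibration('wrist');H=c['hand_eye'];R=Ro.from_euler('xyz',s['tool_rot'])
for u,v in((327,200),(326,304),(326.5,252)):
    d=R.apply(H[:3,:3]@[(u-c['cx'])/c['fx'],(v-c['cy'])/c['fy'],1]);o=s['position']+R.apply(H[:3,3]);print(o+d*(.145-o[2])/d[2])
delta([.565,.187,.142])"
```

```text
[0.60030864 0.19571186 0.145     ]
[0.54184957 0.17498054 0.145     ]
[0.57243121 0.1858257  0.145     ]
t 2.15 pos [0.564 0.189 0.217] F [-1.494 -1.715 -4.175] w 0.08551331401276274 q [-0.184  0.532 -0.34   1.704  0.207  0.944 -1.834]
shift cm [ 7.48   0.241 -0.063] rot [0.005 0.003 0.002]
```

Request:
step_arm:
  targets:
    - [[2, 0.2, -0.3, 0, 0, 0, 1], [4, 0.2, -0.3, 0, 0, 0, 1], [6, 0.2, -0.3, 0, 0, 0, 1], [7, 0.2, -0.3, 0, 0, 0, 1], [7.4, 0.2, -0.3, 0, 0, 0, 1], [7.4, 0.2, -0.3, 0, 0, 0, 1]]
  grip_force: 30

```text
clock: 2.75
position: [0.5672, 0.1879, 0.143]
tool_rot: [-0.525, 1.567, 2.956]
force: [0.2, 0.2, 0.6]
grip_width: 0.0855
```

```bash
python3 -c "
from h import *
delta([.568,.187,.142])"
```

```text
t 2.75 pos [0.567 0.188 0.143] F [0.242 0.151 0.558] w 0.085466497313061 q [-0.2    0.629 -0.315  1.753  0.253  0.803 -1.867]
shift cm [ 0.096  0.109 -0.047] rot [0.005 0.003 0.002]
```

Request:
step_arm:
  targets:
    - [[0, 0, 0, 0, 0, 0, 0.5], [0, 0, 0, 0, 0, 0, 0.3], [0, 0, 0, 0, 0, 0, 0.1], [0, 0, 0, 0, 0, 0, 0], [0, 0, 0, 0, 0, 0, 0], [0, 0, 0, 0, 0, 0, 0], [0, 0, 0, 0, 0, 0, 0], [0, 0, 0, 0, 0, 0, 0]]
  grip_force: 30

```text
clock: 3.55
position: [0.5672, 0.1879, 0.1432]
tool_rot: [-0.547, 1.567, 2.934]
force: [-2.3, 0.7, 4.5]
grip_width: 0.0112
```

```bash
python3 -c "
from h import *
delta([.529,.290,.143])"
```

```text
t 3.55 pos [0.567 0.188 0.143] F [-2.259  0.666  4.529] w 0.011188230737439858 q [-0.2    0.628 -0.315  1.753  0.252  0.803 -1.867]
shift cm [  0.04  -10.899   0.206] rot [0.004 0.003 0.002]
```

Gripped, with the opening at 11.2 mm against a 12 mm fin. Now I'll slide it, ending slowly.

Request:
step_arm:
  targets:
    - [[0, -0.7, 0, 0, 0, 0, 0], [0, -1.7, 0, 0, 0, 0, 0], [0, -2.8, 0, 0, 0, 0, 0], [0, -3.9, 0, 0, 0, 0, 0], [0, -5, 0, 0, 0, 0, 0], [0, -6.1, 0, 0, 0, 0, 0], [0, -7.2, 0, 0, 0, 0, 0], [0, -8.2, 0, 0, 0, 0, 0], [0, -9, 0, 0, 0, 0, 0], [0, -9.5, 0, 0, 0, 0, 0]]

```text
clock: 4.55
position: [0.5357, 0.2792, 0.1433]
tool_rot: [-0.981, 1.568, 2.501]
force: [9.5, -0.0, -6.1]
grip_width: 0.0115
```

```bash
python3 -c "
from h import *
delta([.529,.290,.143])"
```

```text
t 4.55 pos [0.536 0.279 0.143] F [ 9.479 -0.031 -6.113] w 0.011450984409541742 q [-0.361  0.636 -0.315  1.737  0.253  0.81  -2.024]
shift cm [ 0.029 -1.242  0.267] rot [0.005 0.002 0.003]
```

Request:
step_arm:
  targets:
    - [[0, -0.3, -0.1, 0, 0, 0, 0], [0, -0.6, -0.1, 0, 0, 0, 0], [0, -0.8, -0.1, 0, 0, 0, 0], [0, -1, -0.1, 0, 0, 0, 0]]

```text
clock: 4.95
position: [0.5321, 0.2895, 0.1432]
tool_rot: [-0.612, 1.567, 2.87]
force: [-2.8, -4.5, 5.4]
grip_width: 0.0114
```

Request:
step_arm:
  targets:
    - [[0, -0.15, 0, 0, 0, 0, 0], [0, -0.3, 0, 0, 0, 0, 0], [0, -0.3, 0, 0, 0, 0, 0]]

```text
clock: 5.25
position: [0.5319, 0.2902, 0.1432]
tool_rot: [0.342, 1.567, -2.461]
force: [6.8, -16.1, 5.4]
grip_width: 0.0113
```

It hits a stop here: it moved 0.7 mm of the 3 mm commanded, with about 17 N opposing. I'll check by camera that this is the end bar.

```bash
python3 -c "
from h import *
import cv2
delta([.529,.290,.143])
cv2.imwrite('pics/w2.png',eyes.grab_frame('wrist')[:,:,::-1])
cv2.imwrite('pics/t2.png',cv2.resize(eyes.grab_frame('top')[150:310,120:330,::-1],None,fx=3.75,fy=3.75,interpolation=cv2.INTER_CUBIC))"
```

```text
t 5.25 pos [0.532 0.29  0.143] F [  6.823 -16.125   5.386] w 0.011349574055178006 q [-0.384  0.64  -0.313  1.73   0.255  0.817 -2.046]
shift cm [ 0.021 -0.077  0.281] rot [ 0.004  0.004 -0.001]
```

View pics/w2.png

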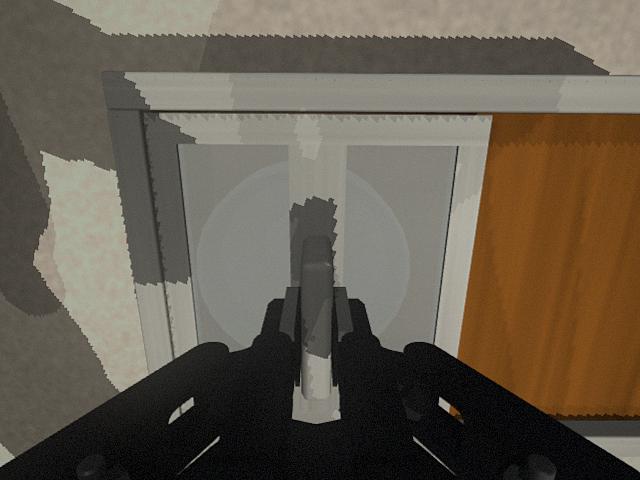

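View pics/t2.png

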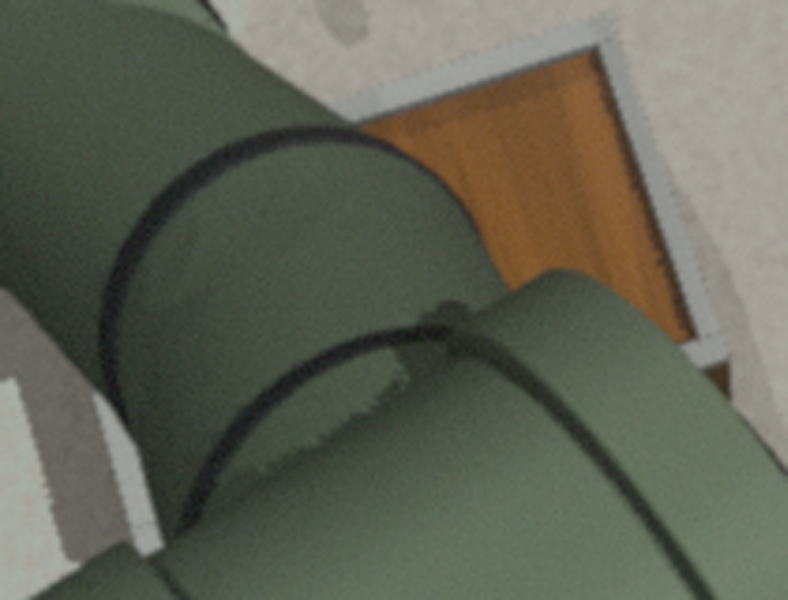

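The wrist view shows the hatch's leading frame lying along the end bar (near column 150) and the wooden cover fully exposed on the other side. I'll give one more light push, then release.

Request:
step_arm:
  targets:
    - [[0, -0.3, -0.1, 0, 0, 0, 0], [0, -0.4, -0.1, 0, 0, 0, 0], [0, -0.4, -0.1, 0, 0, 0, 0]]

```text
clock: 5.65
position: [0.5319, 0.2903, 0.1432]
tool_rot: [0.818, 1.561, -1.986]
force: [1.1, -26.4, 14.2]
grip_width: 0.0114
```

Request:
step_arm:
  targets:
    - [[0, 0, 0, 0, 0, 0, 0.2], [0, 0, 0, 0, 0, 0, 0.5], [0, 0, 0, 0, 0, 0, 0.7], [0, 0, 0, 0, 0, 0, 0.7], [0, 0, 0, 0, 0, 0, 0.7], [0, 0, 0, 0, 0, 0, 0.7]]

```text
clock: 6.25
position: [0.5319, 0.2905, 0.1431]
tool_rot: [0.806, 1.561, -1.999]
force: [-1.2, 0.2, 0.4]
grip_width: 0.0599
```

Request:
step_arm:
  targets:
    - [[-1.5, 0, 0, 0, 0, 0, 0.7], [-4, 0, 0, 0, 0, 0, 0.7], [-7, 0, 0, 0, 0, 0, 0.7], [-10, 0, 0, 0, 0, 0, 0.7], [-12, 3, 0, 0, 0, 0, 0.7], [-12, 7, 0, 0, 0, 0, 0.7], [-12, 11, 0, 0, 0, 0, 0.7], [-12, 15, 0, 0, 0, 0, 0.7], [-12, 19, 0, 0, 0, 0, 0.7], [-12, 19, 0, 0, 0, 0, 0.7]]

```text
clock: 7.25
position: [0.5968, 0.1062, 0.2655]
tool_rot: [0.996, 1.559, -1.816]
force: [-0.2, 0.4, -0.1]
grip_width: 0.0599
```

```bash
python3 -c "
from h import *
import cv2
delta([.529,.290,.143])
cv2.imwrite('pics/s3.png',eyes.grab_frame('scene')[:,:,::-1])
cv2.imwrite('pics/t3.png',eyes.grab_frame('top')[:,:,::-1])"
```

```text
t 7.25 pos [0.597 0.106 0.266] F [-0.206  0.449 -0.06 ] w 0.059893418336789996 q [-0.068  0.495 -0.304  1.624  0.175  1.056 -1.667]
shift cm [ 12.067 -19.698   0.386] rot [-0.005  0.006 -0.01 ]
```

View pics/s3.png

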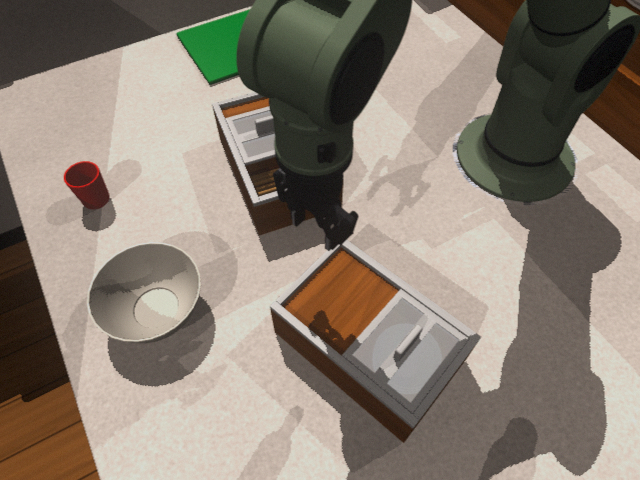

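View pics/t3.png

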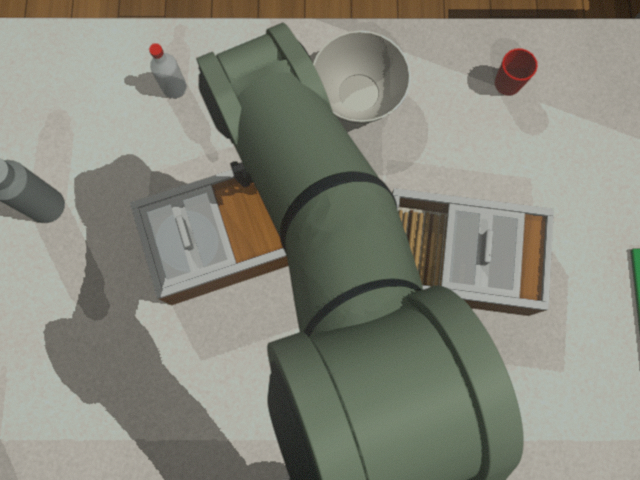

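The bowl hatch stands shut against its end bar, with the pull at about (183,228) in the top view. The chopstick hatch hasn't moved (pull still at (487,247)). I'll check the gap numerically and hand in.

```bash
python3 -c "
from h import *
import cv2
im=cv2.imread('pics/s3.png')[230:445,260:490]
cv2.imwrite('pics/z3.png',cv2.resize(im,None,fx=2.75,fy=2.75,interpolation=cv2.INTER_CUBIC))
a=cv2.imread('pics/top0.png')[180:320,445:560].astype(int);b=cv2.imread('pics/t3.png')[180:320,445:560].astype(int)
print('stick hatch image diff mean',abs(a-b).mean())
"
```

```text
stick hatch image diff mean 32.823933747412006
```

View pics/z3.png

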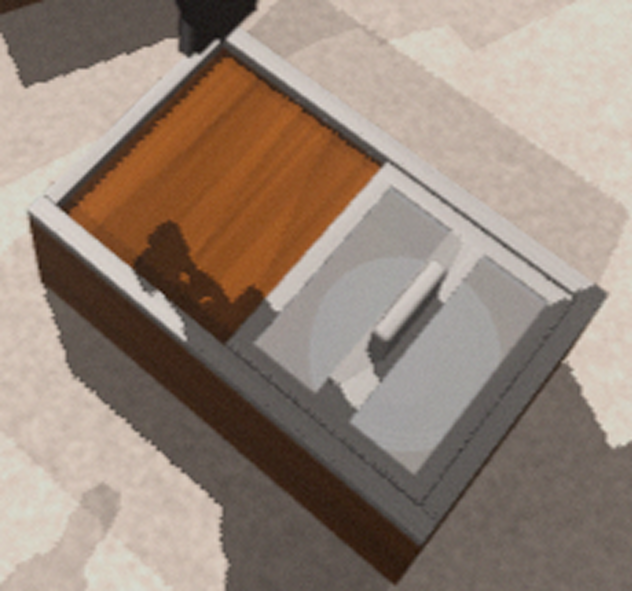

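```bash
python3 -c "
import cv2
from h import *
a=cv2.imread('pics/top0.png',0);b=cv2.imread('pics/t3.png',0)
print(cv2.minMaxLoc(cv2.matchTemplate(b,a[215:270,460:515],cv2.TM_CCOEFF_NORMED)))
F=np.array([px2w('scene',260+u/2.75,230+v/2.75,.145)[:2] for u,v in((382,337),(438,265))]).mean(0)
print(F,(F-[.553,.2292])@[-.3268,.9451]);bot.job_done()"
```

```text
(-0.435414582490921, 0.9771859645843506, (264, 249), (460, 215))
[0.53165639 0.29110938] 0.06548564617939258
the job is handed in; nothing more can be done
```

The bowl case's hatch is shut against its end bar and released, and the chopstick case's hatch was left as it stood. The job was handed in at about 7.4 s, and no verdict came back.

I pinched the pull from above, slid the hatch about 108 mm towards +y, then opened the fingers and lifted clear.

**Checks on the bowl hatch:**
- **At the stop:** further pushes moved it under 1 mm, with opposing force rising from about 17 N to 26 N.
- **Position after release:** the scene camera puts the pull at case y ≈ 65.5 mm against a nominal 67 mm when shut, which is within measuring error. The picture shows no gap at the end bar.
- **Contact:** after release the force read about zero, with the gripper about 12 cm above the grasp height.

**Checks on the chopstick hatch:** a template match finds its pull at exactly the same pixel as before (score 0.98). A raw image difference of that area did not agree, at a mean of 33 grey levels. I put that down to brighter lighting and the arm being in view, since the template match showed no shift.

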